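# Take out the dust filter for inspection

### The arm

A 6-joint arm with a two-finger parallel gripper is mounted at the origin on the work surface. World frame = base frame: x ahead of the robot, y to its left, z up, the work surface at z = 0. Lengths are in mm, angles in degrees, forces in N, time in s.
With the tool pointing down it reaches from about 325 to 925 mm from the base axis. Payload 3.1 kg.
Tool frame: the origin (TCP) lies between the finger pads, 19 mm behind the fingertips; this is the grasp point; z points along the fingers, x is the direction in which the jaws open and shut, and the axes are right-handed (so a half turn about z gives the same grasp; the last joint's range is limited). The gripper opens to 85 mm and grips with 20 to 120 N. Pads are 22 mm wide; open, the fingers measure 114 mm over their backs; the gripper's body (76 mm by 85 mm) begins 54 mm behind the grasp point. The pads swing forward as they close: fully open they stand 13 mm farther back than shut.
Start: joints at [-70.886, 12.427, 92.441, -0, 75.132, -6.429], TCP at [269.509, -563.919, 250] pointing down, gripper open.
Joint ranges: [-157.48, 157.48], [-44.54, 120.13], [17.64, 146.25], [-64.5, 244.5], [7.68, 150.69], [-147.95, 147.95]. Speed limits (degrees/s): [159.86, 159.86, 180, 180, 180, 180].

### API

Orientations are given as [roll, pitch, yaw] about the fixed x, y, z axes, in that order (R = Rz(yaw) Ry(pitch) Rx(roll)).
In Python, from station import * gives the robot as it stands. Calls block until the motion is done:
- goto(position, orientation): joint-space move of the TCP to a pose.
- move_l(position, attitude=None, speed=150): straight line of the TCP; attitude=None keeps the orientation; speed is the mean speed in mm/s.
- move_j(angles): joint-space move.
- grip(opening, squeeze=None): finger opening in mm; squeeze is the grip in N (None keeps the last); returns when the fingers have stopped.
- wait(seconds).
- solve_ik(position, orientation): joint angles nearest the present ones, or None.
- get_obs(): the state.
- get_image(name): name is "side" or "top" or "wrist"; returns the picture (384x512x3 uint8, red, green, blue); there is no depth.
- get_calibration(name): a dict with "fx", "fy", "cx", "cy" (pixels), "R" (3x3) and "t" (3): a world point X has camera coordinates R X + t; the wrist camera has in their place "mount" (4x4, takes a point from camera to tool coordinates, whose origin is the TCP and whose axes are the tool frame's). Camera axes: x right, y down, z forward; pixel columns grow to the right and rows downward; lengths in mm; the calibration is good to about 2 mm. A picture is of the moment at which its call begins: read the wrist's pose just before it. get_calibration takes no time and is no camera call.
A pose or a line that the arm cannot do raises Unreachable and nothing moves.
- sign_off(): hands the job in, once; it reports no verdict.
Trained networks look in the newest picture that a camera, given by its name, has taken for a name from the list of things; names that differ only in an ending like _2 or _b are one class to them, and where a whole thing is asked for, a point or a joint stands for the part that bears it (a point fixed in the world has none). Each returns a list of dicts, best first, with "score" (0 to 1); they miss things now and then, are a little off and sometimes report something else, mostly with a low value. They report only what shows in the picture. A call takes as long as a camera call. They do not tell look-alikes from the thing itself.
- spot_in(name, camera): "extent" ([centre column, centre row, width, height] in pixels, round what is visible of it).
- regions_of(name, camera): "region" (384x512 bool, what is visible of it) and "extent" ([centre column, centre row, width, height] in pixels, round what is visible of it).
The state is a dict: "t": time; "joint_pos": joint angles; "qvel": joint speeds; "effort": joint torques, N m; "tcp_pos": TCP position; "ee_rot": TCP orientation; "wrist_force": force on the tool from outside, world axes, zero at the start; "moment": the same for the moment, N m; "grip_width": finger opening in mm.
Only numpy, scipy, OpenCV 4.12 (cv2) and the standard library are available. Lean on these libraries where they do the work, as an engineer would, in place of code of your own. Each camera call takes 0.05 s, during which the arm holds its last target. There are 200 camera calls.

### The job

Take the filter cartridge out of the top of the bench dust collector: turn its grip bar anticlockwise (seen from above) until the bar lines up with the two raised ridges on the collector, then draw it straight up and out. Tip the cartridge to lean about 45 degrees from upright, so that its pleats can be looked at, and finish while still holding it still like that in the gripper, its foot at least 15 cm above the bench and touching nothing else. Leave the hammer, jar and wooden block where they are.

Things in the scene. Friction and masses are not known exactly. Their poses are not given: they have to be found in the camera images.
- collector: Fixed grey steel dust collector, box 170 x 170 x 100 mm high. Origin at the centre of its underside on the bench, z up. On its flat top, outside the cartridge's cap, two aluminium ridges (32 x 8 x 3 mm high, centred 62 mm either side of the middle) lie along its x axis, in line with the socket's slots.
- socket (a point): Centre of the socket mouth in the collector's top, 100 mm up; 51 mm bore with two 20 mm wide slots along +x and -x. The cartridge turns freely from locked (its x 78 degrees clockwise of the collector's x, seen from above) to in line, stops 2 to 5 degrees beyond, and lifts only within 7 degrees of in line. Socket: 65 mm deep at the cartridge; top plate 5 mm.
- filter: Loose filter cartridge, about 0.25 kg, pale pleats, white cap, black grip bar. Origin at the centre of its foot, z up its axis, x along grip bar and lugs. From the foot up: cylinder 48 mm diameter, 65 mm tall, two lugs (66 mm across, 12 wide, at 51 to 58 mm); cap 76 mm diameter, 65 to 75 mm; grip bar 60 mm long (x), 14 wide (y), 75 to 109 mm.
- filter_grip (a point): Point in the grip bar on the cartridge's axis, 95 mm above its foot, 20 mm above the cap's top; axes as the cartridge's. Good TCP point to grip the bar across its width from above. At the start the cartridge stands seated, foot 35 mm and this point 130 mm above the bench, x axis 54 to 75 degrees clockwise of the collector's. Raise it 65 mm to clear the socket.
- hammer: Bystander: small hammer lying on the bench beside the collector, 250 mm long, wooden handle, steel head; origin under its middle, handle along its -x.
- jar: Bystander: white plastic jar standing beside the collector, 56 mm diameter, 75 mm tall; origin at the centre of its underside.
- block: Bystander: dark wooden block 120 x 50 x 35 mm lying on the bench beyond the collector; origin at the centre of its underside.
Not all that is in view belongs to the job. What is shaped like the filter but orange is not meant.

How it is judged:
By the outcome, as a careful person would: the job done as asked, in the order asked, and still so for the second after the job is handed in, while the arm keeps its last pose, push and grip.
It also fails if it takes over 35 s, if anything falls off the work surface, if the arm or the gripper's body presses on something with over 40 N, if the wrist force passes 120 N, or if a joint passes its speed limit or range.

## Working session

There is one attempt and no reset: what is moved stays moved. The work goes in short steps, each a Python script; the robot and the scene stay as the last script left them, time stands still between calls to the robot, and variables do not carry over. Pictures are saved under pics/ and viewed, about 8 in all and at most 12, crops included, and the job is handed in when it is done.

```bash
mkdir -p pics
cat > h.py <<'E'
from station import *
import numpy as np, cv2
def save(img,n): cv2.imwrite('pics/'+n,cv2.cvtColor(np.ascontiguousarray(img),cv2.COLOR_RGB2BGR))
def ray(px,cal):
    d=np.array([(px[0]-cal['cx'])/cal['fx'],(px[1]-cal['cy'])/cal['fy'],1.])
    R=np.array(cal['R']);t=np.array(cal['t']);return -R.T@t,R.T@d
def at_z(px,cal,z):
    o,d=ray(px,cal);return o+d*(z-o[2])/d[2]
def wcal(obs):
    from scipy.spatial.transform import Rotation as Ro
    c=dict(get_calibration('wrist'));M=np.array(c['mount'])
    T=np.eye(4);T[:3,:3]=Ro.from_euler('xyz',obs['ee_rot'],degrees=True).as_matrix();T[:3,3]=obs['tcp_pos']
    W=np.linalg.inv(T@M);c['R']=W[:3,:3];c['t']=W[:3,3];return c
E
python3 - <<'E'
from h import *
o=get_obs();print(o)
a=get_image('top');b=get_image('side')
save(np.hstack([a,b])[:, :],'x.png')
im=np.hstack([a,b]);save(cv2.resize(im,(800,300)),'1.png')
for cam in('top','side'):
  c=get_calibration(cam)
  for n in('filter','collector','hammer','jar','block'):
    for d in spot_in(n,cam)[:3]:
      e=d['extent'];print(cam,n,round(d['score'],2),np.round(e),np.round(at_z(e[:2],c,{'filter':140,'collector':90}.get(n,20))))
E
```

```text
{'t': 0.0, 'joint_pos': array([-7.08872077e+01,  1.24770403e+01,  9.25291136e+01,  6.19092518e-04,
        7.51331427e+01, -6.42979122e+00]), 'qvel': array([-0.02482235, -0.0472222 ,  0.01185113,  0.02417435, -0.0020425 ,
        0.10655506]), 'effort': array([-1.47515351e-03, -3.96850383e+01, -3.03849721e+01, -2.02149990e-04,
        9.87262727e-03,  9.74214544e-06]), 'tcp_pos': array([ 269.24256496, -563.16905964,  248.65938626]), 'ee_rot': array([-1.79983807e+02,  1.38353349e-01, -6.44575565e+01]), 'wrist_force': array([ 0.32986209, -0.19323749,  0.06241802]), 'moment': array([0.0188063 , 0.02279965, 0.04554913]), 'grip_width': 85.58021129380242}
top filter 0.68 [189. 291.  33.  38.] [399. 188. 140.]
top filter 0.64 [297. 153.  36.  31.] [671.  -9. 140.]
top filter 0.63 [212. 195.  38.  39.] [583. 154. 140.]
top collector 0.64 [284. 239.  26.  26.] [506.   9.  90.]
top collector 0.63 [211. 195. 103. 107.] [590. 159.  90.]
top hammer 0.87 [140. 159.  54. 110.] [676. 326.  20.]
top jar 0.69 [283. 236.  24.  26.] [515.   6.  20.]
top block 0.66 [235. 126.  54.  50.] [758. 118.  20.]
side filter 0.79 [256. 189.  34.  34.] [574.  97. 140.]
side filter 0.6 [292. 278.  40.  64.] [331. 287. 140.]
side collector 0.69 [232. 240. 111. 102.] [527. 220.  90.]
side collector 0.27 [229. 208.  37.  32.] [621. 134.  90.]
side hammer 0.59 [134. 271.  70.  75.] [668. 358.  20.]
side jar 0.64 [301. 227.  27.  40.] [522.  -4.  20.]
side block 0.67 [178. 216.  18.  21.] [776. 159.  20.]
```

Run:
```python
import cv2,numpy as np
im=cv2.imread('pics/x.png');t=im[:,:512];s=im[:,512:]
a=cv2.resize(t[80:340,100:360],(400,400),interpolation=cv2.INTER_CUBIC)
b=cv2.resize(s[120:380,100:360],(400,400),interpolation=cv2.INTER_CUBIC)
cv2.imwrite('pics/2.png',np.hstack([a,b]))
```

```text
(no output)
```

View pics/2.png

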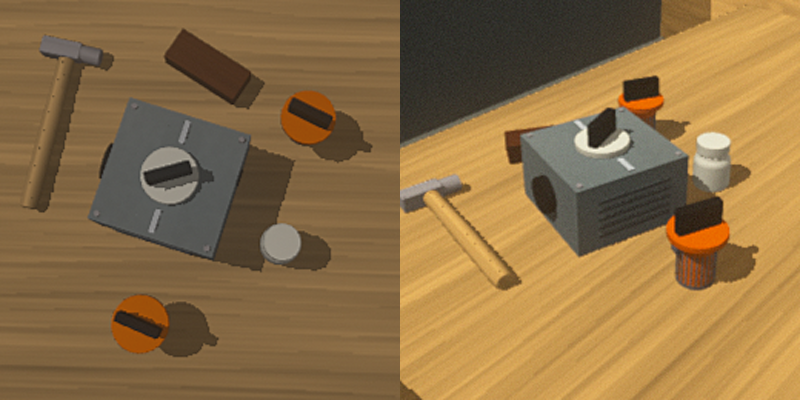

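The white-capped bar on the collector, at about (208,193) in the top image, is the target; the two orange ones are decoys. The bar lies about 54° clockwise of the ridge line. Next I move above it for a wrist view.

Run:
```python
from h import *
goto([583,152,290],[180,0,18]);wait(.2)
o=get_obs();print(o['t'],o['tcp_pos'],o['ee_rot'],o['joint_pos'])
im=get_image('wrist');c=wcal(o);save(cv2.resize(im,(800,600)),'3.png');save(im,'w1.png')
for n in('filter','collector'):
  for d in regions_of(n,'wrist')[:2]:
    e=d['extent'];print(n,d['score'],np.round(e,1),at_z(e[:2],c,110))
for p in [[583,154,110],[583,154,144]]:
  q=c['R']@p+c['t'];print(c['fx']*q[0]/q[2]+c['cx'],c['fy']*q[1]/q[2]+c['cy'])
```

```text
3.5583 [583.16710426 151.42795701 289.95349779] [1.79997094e+02 3.06348667e-03 1.79481847e+01] [ 7.88608176e+00  8.01062262e+00  9.32061295e+01 -3.46249443e-03
  7.87857565e+01 -1.00614295e+01]
filter 0.88 [260.6 174.9  67.   72.9] [587.4085412  159.25579892 110.        ]
filter 0.78 [280.5 300.8  53.6  71.8] [663.61497321  10.16778239 110.        ]
collector 0.97 [264.9 160.7 207.8 208.2] [586.87826752 175.63816324 110.        ]
collector 0.73 [377.4  62.5 185.4 125. ] [660.39631613 301.10417968 110.        ]
255.3032233409006 178.12031469507824
255.39754143576636 186.6592873748589
```

View pics/3.png

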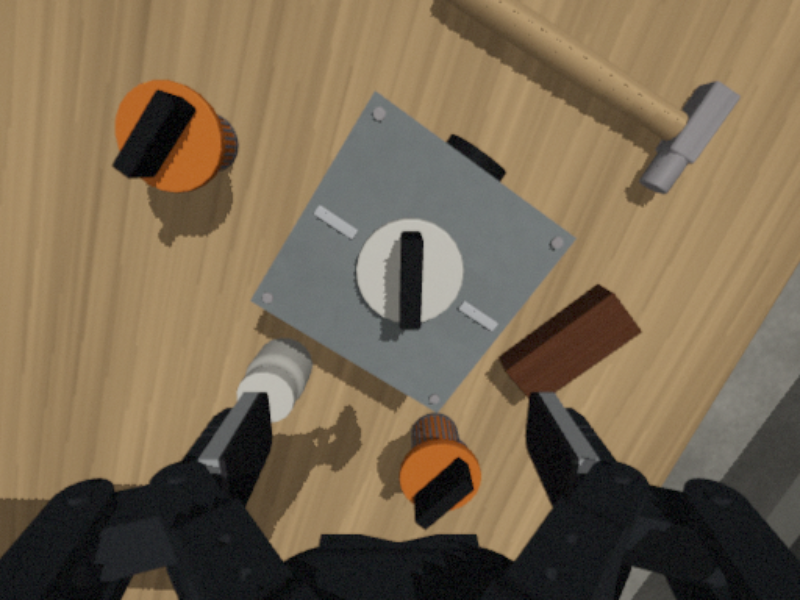

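The wrist view shows the cap centred at (410,271), the ridges at (336,222) and (478,316), and the bar almost vertical at column 411.

Run:
```python
from h import *
o=get_obs();c=wcal(o);k=.64
f=lambda u,v,z:at_z((u*k,v*k),c,z)
print('cap',f(410,271,110))
r1,r2=f(336,222,103),f(478,316,103);d=r2-r1;print('ridge',r1,r2,(r1+r2)/2,np.hypot(*d[:2]),np.degrees(np.arctan2(d[1],d[0])))
b1,b2=f(412,233,144),f(411,320,144);d=b2-b1;print('bar',(b1+b2)/2,np.hypot(*d[:2]),np.degrees(np.arctan2(d[1],d[0])))
# corners screws
P=[f(379,114,100),f(557,243,100),f(434,399,100),f(267,298,100)];print('screws mean',np.mean(P,0))
for i in range(4):
  e=P[(i+1)%4]-P[i];print(np.degrees(np.arctan2(e[1],e[0])))
for z in(135,195,300):
  for y in(18,75): print(solve_ik([585,155,z],[180,0,y]))
```

```text
cap [588.70407556 161.73604202 110.        ]
ridge [529.57846126 177.39308431 103.        ] [648.24484737 143.33326862 103.        ] [588.91165431 160.36317647 103.        ] 123.45761312029458 -16.014622310416136
bar [587.55999653 165.24784023 144.        ] 56.05127773601434 -72.1137769936178
screws mean [589.18542701 159.38569638 100.        ]
-15.954814254069612
-105.98843533788546
164.10945401996614
73.98110876409896
[ 8.19784491e+00  1.69370467e+01  1.00122580e+02 -2.54444375e-14
  6.29403737e+01 -9.80215509e+00]
[ 8.19784491e+00  1.69370467e+01  1.00122580e+02 -2.54444375e-14
  6.29403737e+01 -6.68021551e+01]
[ 8.19784491e+00  1.29829512e+01  9.79364122e+01 -2.54444375e-14
  6.90806365e+01 -9.80215509e+00]
[ 8.19784491e+00  1.29829512e+01  9.79364122e+01 -2.54444375e-14
  6.90806365e+01 -6.68021551e+01]
[ 8.19784491e+00  7.96398535e+00  9.21856211e+01 -2.54444375e-14
  7.98503935e+01 -9.80215509e+00]
[ 8.19784491e+00  7.96398535e+00  9.21856211e+01 -2.54444375e-14
  7.98503935e+01 -6.68021551e+01]
```

Run:
```python
from h import *
goto([588.5,160.5,215],[180,0,18]);wait(.2)
o=get_obs();c=wcal(o);im=get_image('wrist');save(cv2.resize(im,(800,600)),'4.png')
print(o['t'],o['tcp_pos'],o['ee_rot'])
```

```text
4.3083 [590.36660293 160.6667741  218.27308268] [179.94551245  -0.30592748  17.99556782]
```

View pics/4.png

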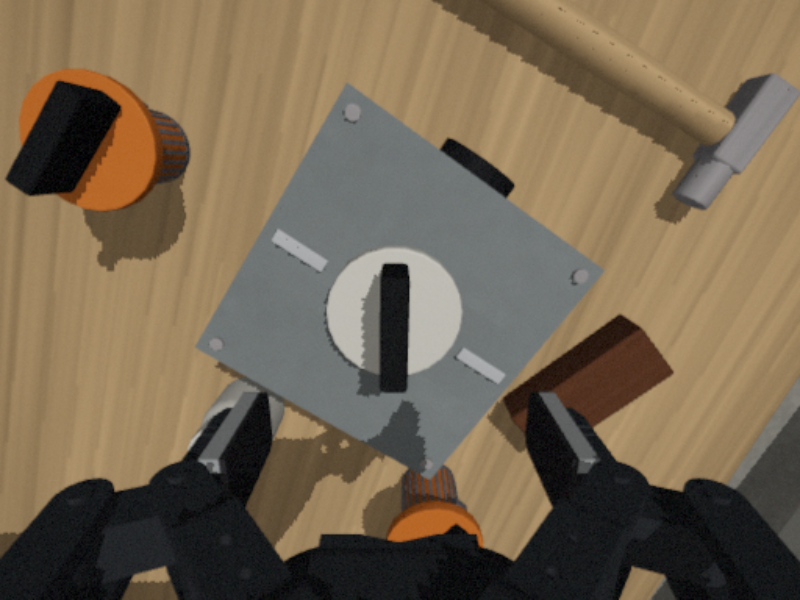

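The cap is at (395,313), the bar at column 395 over rows 265–390, and the ridges at (300,250) and (481,365). I'll refine the position, then descend and grip softly.

Run:
```python
from h import *
o=get_obs();c=wcal(o);k=.64
print(o['tcp_pos'])
f=lambda u,v,z:at_z((u*k,v*k),c,z)
cap=f(395,313,110);r1,r2=f(300,250,103),f(481,365,103);d=r2-r1
b1,b2=f(396,272,144),f(394.5,390,144);e=b2-b1
print('cap',cap,'ridge',(r1+r2)/2,np.degrees(np.arctan2(d[1],d[0])),'bar',(b1+b2)/2,np.degrees(np.arctan2(e[1],e[0])))
C=(cap+(r1+r2)/2)/2;print(C)
if np.hypot(C[0]-588.5,C[1]-160.5)<6:
  move_l([C[0],C[1],133.5],speed=90);wait(.3);o=get_obs();print(o['tcp_pos'],o['wrist_force'])
  grip(0,25);wait(.3);o=get_obs();print(o['t'],o['grip_width'],o['tcp_pos'],o['wrist_force'],o['moment'])
```

```text
[590.18762803 160.65197711 218.05707074]
cap [588.74392413 161.29536567 110.        ] ridge [588.64102943 160.62612133 103.        ] -15.937395305339738 bar [588.49932047 162.45326893 144.        ] -72.78902888875501
[588.69247678 160.9607435  106.5       ]
[589.01205458 161.02375573 134.08848435] [0.46391832 0.25415204 0.10860546]
6.6667 13.453928895981146 [588.63339344 160.94068642 133.49826826] [-0.57884401 -1.40083183  0.87805592] [-0.01754113  0.06235133  0.02657588]
```

Gripped with almost no side force. Now I squeeze harder and turn anticlockwise.

Run:
```python
from h import *
p=[588.7,161,133.5]
grip(0,70)
for y in(35,55,68,74):
  move_l(p,[180,0,y],speed=150) if False else goto(p,[180,0,y]); wait(.15)
  o=get_obs();print(round(o['t'],2),o['ee_rot'].round(1),o['wrist_force'].round(1),o['moment'].round(2),o['grip_width'])
im=get_image('top');wi=get_image('wrist')
a=cv2.resize(im[130:260,150:280],(400,400),interpolation=cv2.INTER_CUBIC);save(np.hstack([a,cv2.resize(wi,(400,400))]),'5.png')
```

```text
7.42 [180.   -0.   34.9] [0.5 0.3 1. ] [-0.01 -0.08 -0.06] 12.697646176359466
7.99 [180.   -0.   54.9] [-0.3 -0.3  2. ] [-0.01  0.04 -0.06] 12.758270677695888
8.47 [180.   -0.   67.9] [-0.2  1.3  1.4] [ 0.03  0.03 -0.07] 13.247766216157009
8.88 [180.   -0.   73.9] [ 0.5 -0.1  2.4] [-0.04 -0.05  0.  ] 13.011063968338796
```

View pics/5.png

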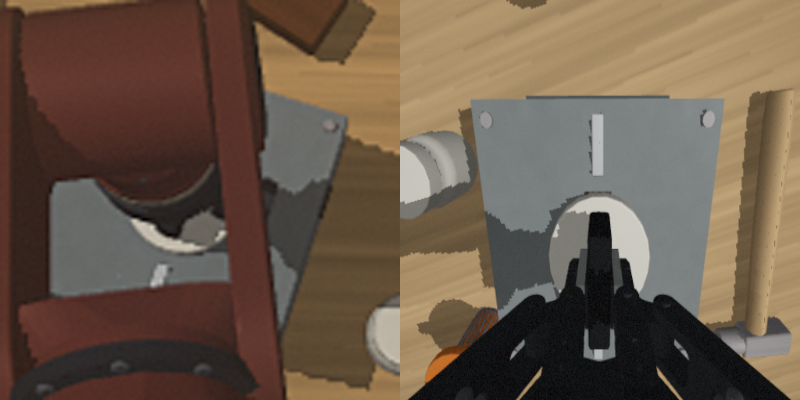

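The bar lies in line with the ridges and a slot shows beyond the cap. I'll draw it straight up with a force check.

Run:
```python
from h import *
from scipy.spatial.transform import Rotation as Ro
grip(0,100)
ok=True
for z in(141,155,215):
  move_l([588.7,161,z],speed=80);o=get_obs();print(round(o['t'],2),o['tcp_pos'].round(1),o['wrist_force'].round(1),o['grip_width'])
  if abs(o['wrist_force'][2])>15: ok=False;break
if ok:
  move_l([588.7,161,330],speed=150);wait(.2)
  o=get_obs();print(o['t'],o['tcp_pos'],o['wrist_force'],o['joint_pos'].round(1))
R0=Ro.from_euler('xyz',[180,0,74],degrees=True)
for a in range(0,360,45):
  R=Ro.from_rotvec(np.radians(45)*np.array([np.cos(np.radians(a)),np.sin(np.radians(a)),0]))*R0
  e=R.as_euler('xyz',degrees=True);q=solve_ik([560,120,370],e);print(a,e.round(1),R.as_matrix()[:,2].round(2),None if q is None else q.round(0))
im=get_image('side');save(cv2.resize(im[60:330,120:400],(560,540)),'6.png')
```

```text
9.44 [588.4 161.  140.8] [ 0.1  0.3 -1.8] 12.161237389957527
9.77 [589.1 161.  155.9] [-0.7  0.3 -1.4] 12.253853100748184
10.67 [588.2 160.9 214.4] [ 0.8 -0.3 -3.1] 12.562055497734812
11.7833 [588.03774517 160.87142762 328.24129541] [ 0.0250531  -0.16277331 -1.58720368] [  8.7   7.7  89.5   0.   83.  -65.3]
0 [-164.6  -42.8   67.9] [ 0.    0.71 -0.71] [-15.   4.  98.  43.  92. -93.]
45 [-138.8  -20.    66.4] [-0.5   0.5  -0.71] [ -8.  20.  79.  29. 116. -77.]
90 [-136.1   11.2   78.5] [-0.71  0.   -0.71] [  4.  29.  67.   3. 129. -69.]
135 [-154.1   38.2   83.1] [-0.5  -0.5  -0.71] [ 15.  26.  71. -24. 121. -64.]
180 [164.6  42.8  67.9] [ 0.   -0.71 -0.71] [ 24.  13.  87. -41.  98. -49.]
225 [138.8  20.   66.4] [ 0.5  -0.5  -0.71] [ 24.  -6. 108. -46.  67. -35.]
270 [136.1 -11.2  78.5] [ 0.71 -0.   -0.71] [  8. -22. 121.  -9.  37. -61.]
315 [154.1 -38.2  83.1] [ 0.5   0.5  -0.71] [ -13.  -16.  116.   44.   60. -103.]
```

View pics/6.png

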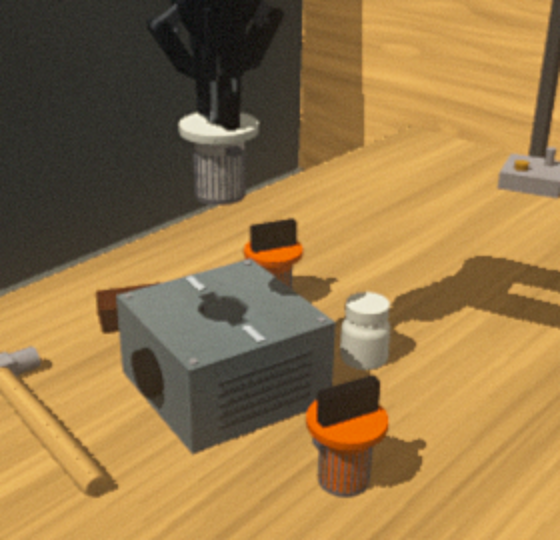

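The cartridge is clear of the socket, with the foot at about (218,195) and the socket empty. I'll tilt about world −x, nearly across the jaw axis, so slip is unlikely.

Run:
```python
from h import *
from scipy.spatial.transform import Rotation as Ro
R0=Ro.from_euler('xyz',[180,0,74],degrees=True);ax=np.radians(164)
for a in(15,30,45):
  R=Ro.from_rotvec(np.radians(a)*np.array([np.cos(ax),np.sin(ax),0]))*R0
  move_l([585,155,345],R.as_euler('xyz',degrees=True),speed=60) if a==15 else goto([585,155,345],R.as_euler('xyz',degrees=True))
wait(.8);o=get_obs()
z=Ro.from_euler('xyz',o['ee_rot'],degrees=True).as_matrix()[:,2]
print(o['t'],o['tcp_pos'],z,np.degrees(np.arccos(-z[2])),o['grip_width'],o['wrist_force'],abs(o['qvel']).max())
im=get_image('side');w=get_image('wrist');save(np.hstack([cv2.resize(im[20:330,100:410],(400,400)),cv2.resize(w,(400,400))]),'7.png')
```

```text
13.6667 [584.99190001 155.09545523 344.86037578] [-0.19491539 -0.67975246 -0.70706759] 45.00317513178548 12.148667954019833 [-0.21751104  0.2001359  -1.75432923] 0.11073947109004764
```

View pics/7.png

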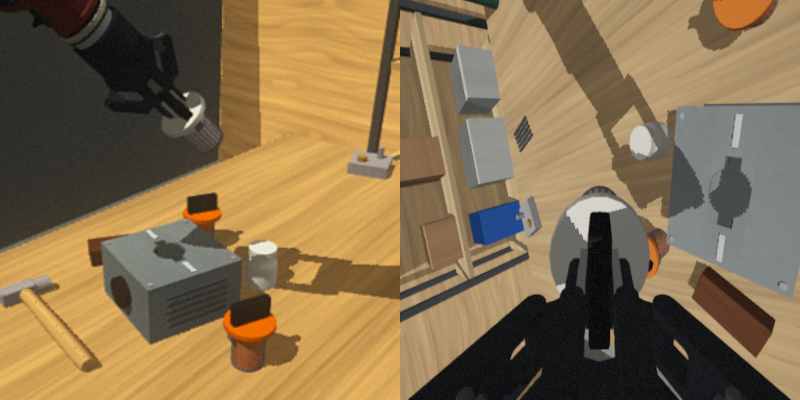

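The cartridge is held at 45° near (200,125) in the side view, clear of everything, and the bystanders haven't moved.

Run:
```python
from h import *
o=get_obs();print(o['t'],o['grip_width'],abs(o['qvel']).max());sign_off()
```

```text
13.7667 12.597317291574177 0.11885155235962869
the job is handed in; nothing more can be done
```

I turned the grip bar about 56° anticlockwise until it lined up with the ridges, then drew the cartridge straight up and out. I tipped it to lean 45° and handed the job in at 13.8 s, still holding it.

- **Turn and lift:** the wrist picture showed the bar in line with the ridges before lifting. Wrist force readings stayed at about 3 N or less through the turn and the lift.
- **Final pose:** the gripper leans 45.0° and is at rest (joint speeds about 0.1 °/s). The cartridge looks square in it. The foot's lowest edge works out at about 26 cm above the bench; this is a calculation, not a measurement.
- **Surroundings:** in the last side and wrist pictures the cartridge touches nothing. The hammer, jar, block and the orange look-alikes appear undisturbed, judged by eye.
- **Small disagreements:** the final upward force read about 1.75 N, against 2.5 N expected from the stated mass. The gripper read about 12 to 13 mm opening on the 14 mm bar. Neither changed over the hold.

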